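# Index the guard and hold a target key in the sensor tester

### The arm

A 7-joint arm with a two-finger parallel gripper is mounted at the origin on the work surface. World frame = base frame: x ahead of the robot, y to its left, z up, the work surface at z = 0. Lengths are in m, angles in rad, forces in N, time in s.
With the tool pointing down it reaches from about 0.425 to 0.925 m from the base axis. Payload 6.8 kg.
Tool frame: the origin (TCP) lies midway between the tips of the shut fingers; the grasp point (between the pads) lies 19 mm behind it; z points along the fingers, y is the direction in which the jaws open and shut (so a half turn about z gives the same grasp; the last joint's range is limited). The gripper opens to 85 mm and grips with 20 to 120 N. Pads are 22 mm wide; open, the fingers measure 114 mm over their backs; the gripper's body (76 mm by 85 mm) begins 54 mm behind the grasp point. The pads swing forward as they close: fully open they stand 13 mm farther back than shut.
Start: joints at [1.15, 0.477, 0.022, 1.555, -0.011, 1.109, -0.083], TCP at [0.208, -0.642, 0.231] pointing down, gripper open.
Joint ranges: [-2.96, 2.96], [-0.34, 2.1], [-1.41, 1.46], [0.24, 2.44], [-1.37, 4.51], [0.17, 1.92], [-2.96, 2.96]. Speed limits (rad/s): [2.39, 2.39, 3.14, 3.14, 3.14, 3.14, 3.14].

### API

Orientations are given as a unit quaternion [w, x, y, z].
In Python, from station import readout, eyes, ticket gives the robot as it stands. The module is installed in compiled form; this text tells all that it offers.
- The arm moves only by the shell command python3 -m crank 'ROWS' [FORCE]. ROWS is JSON, a list of rows, each an object of numbers: "jaw": the opening in per cent of the stroke, from 0 (shut) to 100 (fully open); "x", "y", "z": the shift along the tool's x, y, z in mm; "ax", "ay", "az": the turn, a rotation vector about the tool's x, y, z in degrees. In form: [{"jaw": .., "x": .., "y": .., "z": .., "ax": .., "ay": .., "az": ..}, ...]. A call has 1 to 12 rows; each row shifts and turns the commanded pose from where the row before left it, along the tool's axes as they then stand; what a row does not reach is not made up. A row lasts 1/8 s, in which the tool goes at most 62.5 mm and 10.7 degrees, less where a joint would pass 70% of its speed; a pose out of reach is approached as far as the arm can. A call with a gripper value outside its range is refused whole. The fingers move at their own pace and stop on an object; FORCE is the grip in N (left out, the last holds). Time passes only in rows, so rows that do not move let the fingers close. It gives the time, the measured TCP pose, the force and the opening at its end, in the units of the state.
- readout.get_obs(): the state, without advancing time (a new reading comes with each control period).
- eyes.read_camera(name): name is "side" or "top"; returns (picture, depth): 384x512x3 uint8, red, green, blue; 384x512 float32, m along the optical axis (not along the pixel's ray), 0 where there is no reading.
- eyes.calibration(name): a dict with "fx", "fy", "cx", "cy" (pixels), "k1" (the pictures are not rectified: a ray, as slopes to the right and down, at radius r is drawn at 1 + k1 r^2 times it, then the intrinsics apply), "R" (3x3) and "t" (3): a world point X has camera coordinates R X + t. Camera axes: x right, y down, z forward; pixel columns grow to the right and rows downward; lengths in m; the calibration is good to about 2 mm. A picture is of the moment at which its call begins. calibration takes no time and is no camera call.
- ticket.hand_in(): hands the job in, once; it reports no verdict.
The state is a dict: "t": time; "q": joint angles; "joint_vel": joint speeds; "joint_torque": joint torques, N m; "eef_pos": TCP position; "tool_rot": TCP orientation; "contact_force": force on the tool from outside, world axes, zero at the start; "torque": the same for the moment, N m; "gripper_width": opening from 0.0 (shut) to 1.0 (fully open).
Only numpy, scipy, OpenCV 4.12 (cv2) and the standard library are available. Lean on these libraries where they do the work, as an engineer would, in place of code of your own. Each camera call takes 0.05 s, during which the arm holds its last target. There are 200 camera calls.

### The job

The yellow guard on the sensor tester is parked. Lift the red knob of its spring plunger, swing the guard round to the green notch and let the plunger drop fully home there. Then take the blue-handled target key from the rack, lower its blade upright through the guard's window until the white band on the blade is level with the guard's top face (the handle must not rest on the guard), and finish while holding the key there in the gripper, without pressing it hard against the guard; leave the orange key and everything else on the bench alone.

Things in the scene. Friction and masses are not known exactly. Their poses are not given: they have to be found in the camera images.
- guard (a joint): Angle of the yellow guard about the tester's upright axis, rad, growing counter-clockwise seen from above. Parked between 0 and 0.28; the green test notch is at 1.20. A pin locks it: it turns only while the plunger is lifted at least 8 mm. It turns with light friction (0.06 N m) and stays where it is left.
- plunger (a joint): Lift of the spring plunger, m: 0 fully down (home in a notch), at most 0.014. Its spring pulls it down with 3 N at 0 and 5.5 N at 0.014. Over the ring between the notches it rests about 0.007 up. The pin is 8 mm thick with a round end, the test notch 10 mm wide.
- plunger_knob (a point): Centre of the red round plunger knob, 26 mm in diameter, 20 mm tall, axis upright. It rides on the guard, 76 mm from the guard's turning axis, on the side away from the window, and moves round with the guard and up with the plunger. The guard's arm, 34 mm wide, lies 30 mm below this point; the space beside the knob is free above it.
- axis (a point): Point on the guard's turning axis (upright) at the height of the guard's top face, 64 mm above the bench; z up; at guard angle 0 the plunger knob lies towards its -y. Fixed on the tester: a grey round housing, 180 mm in diameter and 50 mm tall, with a ring of aluminium blocks to 60 mm height round its edge.
- station: The whole tester (housing, guard, plunger), fixed to the bench; origin on the bench below the turning axis, z up. In the housing is the sensor's well, 18 x 34 mm, open down to the bench: it lies centred under the window at guard angle 1.20 only; at other angles a solid deck closes the window 14 mm below the guard's top face.
- test_notch (a point): Middle of the test notch between the two green blocks of the index ring, at their top (60 mm above the bench), straight below where the plunger knob stands when the guard is at 1.20.
- window (a point): Centre of the window at the top face of the yellow guard plate (70 x 100 mm, 10 mm thick, top 64 mm above the bench); it moves with the guard, 30 mm from the axis. z up. A straight slot through the plate, 10 mm along its x, 26 mm along its y (y points away from the turning axis), with a 3 mm bevel round its mouth.
- blue_key_handle (a point): Centre of the target key's blue handle: 18 mm (x) by 32 mm (y) by 54 mm tall (z, up). A blade runs down from it. Mass about 0.12 kg. The key hangs upright by the handle's underside in a wooden rack 56 x 150 mm, 66 mm tall; the handle centre is 27 mm above the rack's top, its top 120 mm above the bench, and the other key stands 80 mm away along y.
- blue_key_tip (a point): Middle of the lower end of the blue key's steel blade, 87 mm below the handle centre; same axes. The blade is 8 mm (x) by 24 mm (y), 60 mm long, in line with the handle; its lowest 4 mm are rounded to a nose of 4 mm radius on all sides, and a white band runs from 30 to 44 mm above the tip.
- blue_key: The whole blue key; origin at the lower end of its blade, same axes as the handle.
- orange_key_handle (a point): Centre of the handle of the like-sized key with the orange handle and brass blade: leave it in the rack.
- throttle_body: Aluminium throttle body, about 100 x 70 x 67 mm; leave alone.
- pump: Black pump with two red caps, 100 mm long, 70 mm tall; leave alone.
- relay: Small black relay, 28 mm cube; leave alone.
- screwdriver: Screwdriver lying on the bench, 160 mm long; leave alone.
- cleaner_can: Upright blue can, 60 mm in diameter, 95 mm tall; leave alone.
- multimeter: Yellow multimeter, 160 x 75 x 38 mm, lying; leave alone.
Not all that is in view belongs to the job. Of the things that look like the blue_key, the middle-sized one is meant.

How it is judged:
On the way, in this order (a step that is already met when the one before it is completed fails the run):
1. the plunger is lifted out of the parking groove (value of joint plunger above 0.0075 m and value of joint guard below 0.45 rad), for 0.1 s.
2. the guard stands at the green notch with the plunger fully down in it (value of joint guard between 1.17 and 1.23 rad and value of joint plunger below 0.002 m), for 0.2 s.
3. the blue key is lifted out of the rack in the gripper (height (world z) of blue_key_tip above 0.068 m and contact force between the fingers and blue_key above 2 N), for 0.1 s.
4. the blade enters the guard's window, guard still locked (all of step 2 and x of blue_key_tip in the frame of window between -0.005 and 0.005 m and y of blue_key_tip in the frame of window between -0.006 and 0.006 m and z of blue_key_tip in the frame of window below -0.012 m), for 0.1 s.
At the end, for the whole second after the job is handed in: Guard at 1.20 +- 0.03 rad, plunger home (under 2 mm); blue key gripped (over 2 N), still, upright within 0.1 rad, blade in the window, tip 25 to 49 mm below the guard's top, pressing the tester under 15 N; orange key moved under 15 mm, bystanders under 30 mm (all of step 2 and x of blue_key_tip in the frame of window between -0.005 and 0.005 m and y of blue_key_tip in the frame of window between -0.006 and 0.006 m and z of blue_key_tip in the frame of window between -0.049 and -0.025 m and contact force between the fingers and blue_key above 2 N and angle between blue_key's own z axis and vertical below 0.1 rad and linear speed of blue_key below 0.02 m/s and contact force between blue_key and station below 15 N and distance of orange_key_handle from where it was at the start of the episode below 0.015 m and distance of each of throttle_body, pump, relay, screwdriver, cleaner_can, multimeter from where it was at the start of the episode below 0.03 m); the arm keeps its last pose, push and grip.
It fails at once if the orange key is pulled or knocked out of its place (distance of orange_key_handle from where it was at the start of the episode above 0.025 m).
It fails at once if a bystander is knocked about (distance of any of throttle_body, pump, relay, screwdriver, cleaner_can, multimeter from where it was at the start of the episode above 0.05 m).
It fails at once if the key is rammed against the guard (contact force between blue_key and station above 40 N).
It also fails if it takes over 61 s, if anything falls off the work surface, if the arm or the gripper's body presses on something with over 40 N, if the wrist force passes 120 N, or if a joint passes its speed limit or range.

## Working session

There is one attempt and no reset: what is moved stays moved. The work goes in short steps, Python scripts to look and compute and a shell command to move; the robot and the scene stay as the last step left them, time stands still between calls to the robot, and variables do not carry over. Pictures are saved under pics/ and viewed, about 8 in all and at most 12, crops included, and the job is handed in when it is done.

```bash
mkdir -p pics
cat > h.py <<'E'
import numpy as np, cv2
from station import readout, eyes, ticket
def cam(n):
    p,d=eyes.read_camera(n); return p,d,eyes.calibration(n)
def K(c): return np.array([[c['fx'],0,c['cx']],[0,c['fy'],c['cy']],[0,0,1.]])
def D(c): return np.array([c['k1'],0,0,0.])
def rays(c,uv):
    s=cv2.undistortPoints(np.array(uv,float).reshape(-1,1,2),K(c),D(c)).reshape(-1,2)
    R=np.array(c['R']);t=np.array(c['t'])
    return -R.T@t, np.c_[s,np.ones(len(s))]@R
def plane(c,uv,z):
    o,d=rays(c,uv); return o+d*((z-o[2])/d[:,2])[:,None]
def pts(c,d,uv):
    uv=np.array(uv,int).reshape(-1,2); o,r=rays(c,uv); return o+r*d[uv[:,1],uv[:,0]][:,None]
def save(n,im,s=1): cv2.imwrite('pics/'+n,cv2.resize(im[...,::-1],None,fx=s,fy=s,interpolation=cv2.INTER_CUBIC))
E
python3 - <<'E'
from h import *
for n in('top','side'):
    p,d,c=cam(n); save(n+'0.png',p,1.5); print(n,{k:np.round(v,3).tolist() for k,v in c.items()})
o=readout.get_obs();print(o['t'],o['eef_pos'],o['tool_rot'],o['gripper_width'])
E
```

```text
top {'fx': 348.865, 'fy': 348.865, 'cx': 252.263, 'cy': 192.145, 'k1': -0.002, 'R': [[0.015, -0.999, 0.032], [-0.992, -0.019, -0.127], [0.128, -0.03, -0.991]], 't': [0.015, 0.539, 0.988]}
side {'fx': 365.044, 'fy': 365.044, 'cx': 251.025, 'cy': 193.352, 'k1': -0.02, 'R': [[-0.872, -0.49, -0.014], [-0.287, 0.534, -0.795], [0.397, -0.689, -0.606]], 't': [0.475, 0.204, 0.879]}
0.1 [ 0.20752537 -0.64174082  0.23040462] [-8.15723261e-04  9.87792443e-01  1.55773511e-01 -1.94274348e-04] 0.9981937010179139
```

View pics/top0.png

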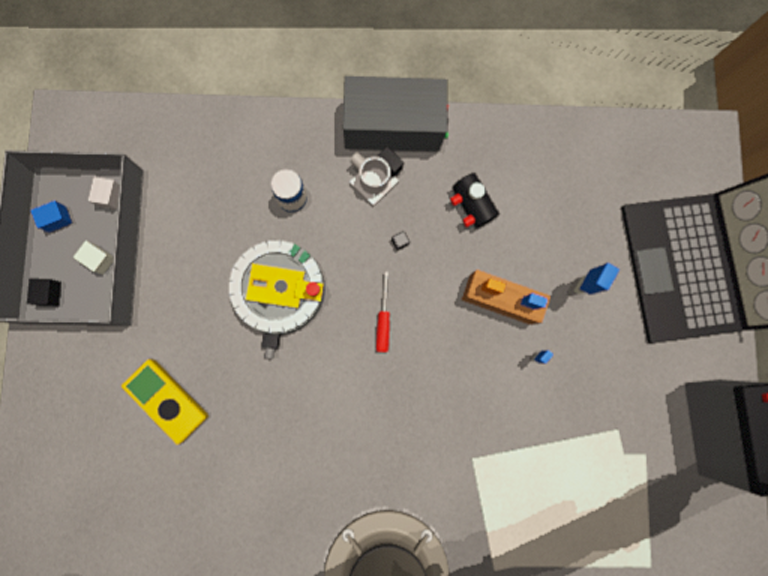

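View pics/side0.png

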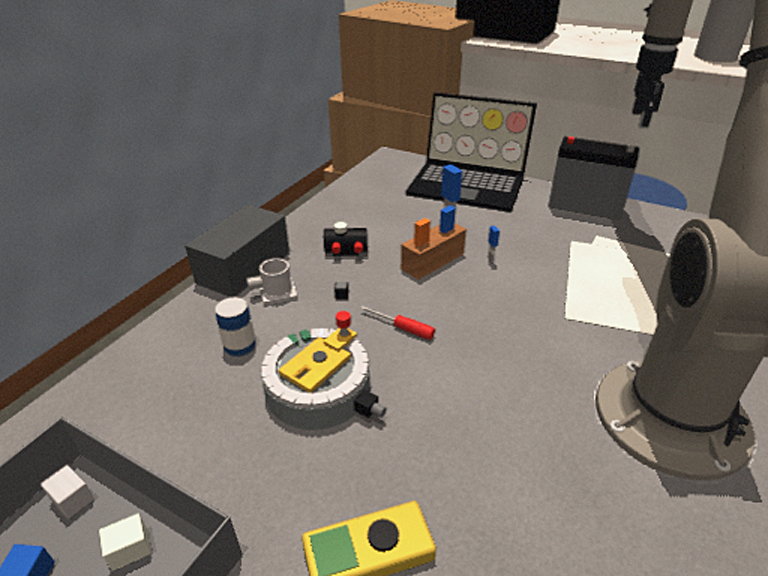

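The picture shows the robot base at the bottom and the tester at (277,287), with its red knob at (313,290) and the green notch at (300,253). Blue-key candidates in the top view (1.5x) are the rack key (535,300), the large one (600,278), the small one (543,356) and a blue block in the tray (50,215). I choose the one in the rack, which is middle-sized and stands next to the orange key. Next I measure, and crop to check the choice.

```bash
cat > m.py <<'E'
from h import *
def mask(p,lo,hi,box):
    h=cv2.cvtColor(p,cv2.COLOR_RGB2HSV); m=cv2.inRange(h,lo,hi); z=np.zeros_like(m); x0,y0,x1,y1=box; z[y0:y1,x0:x1]=m[y0:y1,x0:x1]; return z
def stats(m):
    n,l,s,ce=cv2.connectedComponentsWithStats(m); return [(s[i,4],ce[i].round(1).tolist(),l==i) for i in np.argsort(-s[1:,4])+1 if s[i,4]>8]
def tri(ca,ua,cb,ub):
    o1,d1=rays(ca,[ua]);o2,d2=rays(cb,[ub]);d1=d1[0];d2=d2[0]
    a=np.linalg.lstsq(np.c_[d1,-d2],o2-o1,rcond=None)[0]; P=o1+d1*a[0];Q=o2+d2*a[1]; return (P+Q)/2,np.linalg.norm(P-Q)
COL=dict(blue=((100,150,60),(125,255,255)),orange=((10,180,160),(18,255,255)),red=((0,190,90),(4,255,255)),green=((60,80,40),(90,255,200)),yellow=((22,150,100),(32,255,255)))
E
python3 - <<'E'
from m import *
T=cam('top');S=cam('side')
tb=dict(blue=(340,170,420,250),orange=(300,180,345,205),red=(195,180,220,205),green=(185,155,215,180),yellow=(150,160,225,225))
sb=dict(blue=(285,105,340,175),orange=(270,140,292,170),red=(220,200,240,220),green=(185,215,215,235),yellow=(170,210,245,265))
for k in tb:
  for nm,(p,d,c),b in(('top',T,tb),('side',S,sb)):
    for a,ce,l in stats(mask(p,*COL[k],b[k]))[:4]:
      ys,xs=np.nonzero(l); P=pts(c,d,np.c_[xs,ys]); zt=np.percentile(P[:,2],90); q=P[P[:,2]>zt-.006]
      print(k,nm,a,ce,'ztop',zt.round(4),'mean top pts',q.mean(0).round(4),len(q))
      if nm=='top' and k in('blue','orange','yellow'):
        r=cv2.minAreaRect((q[:,:2]*1000).astype(np.float32)); print('   rect',np.round(r[0],1),np.round(r[1],1),round(r[2],1))
p=T[0]; save('crop1.png',np.vstack([cv2.resize(p[150:250,290:430],None,fx=4,fy=4,interpolation=2),cv2.resize(p[150:240,140:280],None,fx=4,fy=4,interpolation=2)])[:,:],0.78)
E
```

```text
blue top 301 [399.4, 185.5] ztop 0.1611 mean top pts [ 0.5509 -0.366   0.1656] 148
   rect [ 475.3 -170.9] [ 38.8 470. ] 21.3
blue top 91 [355.5, 200.8] ztop 0.1208 mean top pts [ 0.5112 -0.2591  0.119 ] 54
   rect [ 511.5 -258.5] [28.5 16.1] 71.3
blue top 55 [362.0, 237.5] ztop 0.0874 mean top pts [ 0.4111 -0.2623  0.1472] 31
   rect [ 405.4 -119.5] [ 19.1 348.8] 2.2
blue side 278 [300.5, 121.6] ztop 0.1598 mean top pts [ 0.5432 -0.3473  0.1686] 59
blue side 139 [297.9, 145.5] ztop 0.1197 mean top pts [ 0.5014 -0.231   0.1344] 37
blue side 72 [328.9, 156.9] ztop 0.0856 mean top pts [ 0.4101 -0.2827  0.0842] 23
orange side 28 [281.1, 147.8] ztop 0.1215 mean top pts [ 0.5228 -0.1511  0.1404] 28
red top 23 [206.5, 191.9] ztop 0.1141 mean top pts [0.5275 0.1505 0.1118] 23
red side 67 [228.2, 212.1] ztop 0.1129 mean top pts [0.5181 0.1599 0.1233] 50
green top 29 [202.3, 171.1] ztop 0.0614 mean top pts [0.5939 0.1696 0.0597] 29
green top 24 [196.0, 166.4] ztop 0.0615 mean top pts [0.6072 0.188  0.0599] 24
green side 37 [203.2, 223.2] ztop 0.0612 mean top pts [0.593  0.1705 0.0592] 33
green side 24 [195.2, 225.3] ztop 0.061 mean top pts [0.6064 0.188  0.0595] 23
yellow top 854 [185.4, 190.7] ztop 0.0708 mean top pts [0.5316 0.1997 0.0826] 343
   rect [504.6 153.7] [260.8  89.3] 64.5
yellow side 686 [210.0, 240.3] ztop 0.0703 mean top pts [0.5357 0.2106 0.0668] 277
```

View pics/crop1.png

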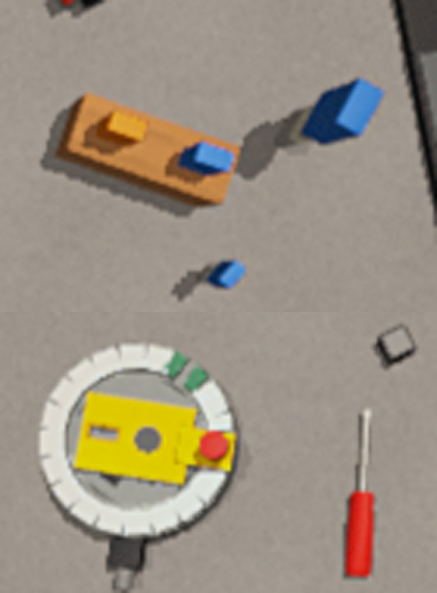

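The crop confirms the rack key (mid-size, beside the orange one), with the small and large blue ones standing apart from it. Next I need the axis, the rack direction, and refined knob and key positions.

```bash
cat > m2.py <<'E'
from m import *
from scipy.optimize import least_squares
def ringfit(c,p,box):
    m=mask(p,(0,0,165),(179,60,255),box); m=max(stats(m),key=lambda s:s[0])[2].astype(np.uint8)
    h=cv2.convexHull(max(cv2.findContours(m,0,1)[0],key=len)).reshape(-1,2)
    P=plane(c,h,.06)[:,:2]
    f=lambda v:np.hypot(P[:,0]-v[0],P[:,1]-v[1])-v[2]
    r=least_squares(f,[.53,.22,.09],loss='soft_l1',f_scale=.001); return r.x,np.abs(r.fun).max()
E
python3 - <<'E'
from m2 import *
T=cam('top');S=cam('side')
print('ring',ringfit(T[2],T[0],(140,150,225,230)),ringfit(S[2],S[0],(165,205,255,285)))
c=T[2];p,d=T[0],T[1]
# depth-based: points in ring layer, knob layer, guard layer, key layers
def layer(im,box,z0,z1):
    p,d,c=im;x0,y0,x1,y1=box;xx,yy=np.meshgrid(range(x0,x1),range(y0,y1));uv=np.c_[xx.ravel(),yy.ravel()];P=pts(c,d,uv);k=(P[:,2]>z0)&(P[:,2]<z1)&(d[uv[:,1],uv[:,0]]>0);return P[k]
for nm,im,bx in(('top',T,(140,150,225,230)),('side',S,(165,195,255,285))):
    P=layer(im,bx,.057,.0625);print(nm,'ringlayer',len(P),P.min(0).round(4),P.max(0).round(4),((P.min(0)+P.max(0))/2).round(4))
    P=layer(im,bx,.107,.125);print('knobtop',len(P),P.mean(0).round(4),P[:,2].max().round(4),cv2.minEnclosingCircle((P[:,:2]*1000).astype(np.float32)))
    P=layer(im,bx,.0625,.0675);r=cv2.minAreaRect((P[:,:2]*1000).astype(np.float32));print('guard',len(P),r)
for nm,im,bx in(('top',T,(305,175,385,220)),('side',S,(260,130,315,190))):
    for z0,z1 in((.115,.125),(.063,.069)):
        P=layer(im,bx,z0,z1);
        for s in((P,) if z1<.1 else (P[P[:,1]<-.22],P[P[:,1]>-.22])):
            r=cv2.minAreaRect((s[:,:2]*1000).astype(np.float32));print(nm,z0,len(s),np.round(s.mean(0),4),r)
E
```

```text
ring (array([0.53909925, 0.22232546, 0.08833866]), np.float64(0.0024712201651242993)) (array([0.53860163, 0.22012409, 0.0883126 ]), np.float64(0.0032009154664441597))
top ringlayer 1210 [0.4502 0.1351 0.057 ] [0.6231 0.3076 0.0625] [0.5366 0.2213 0.0597]
knobtop 69 [0.5267 0.146  0.1114] 0.1146 ((526.7828979492188, 145.68777465820312), 12.520513534545898)
guard 623 ((536.753662109375, 218.55160522460938), (168.09051513671875, 160.72174072265625), 50.017189025878906)
side ringlayer 1351 [0.4483 0.1355 0.057 ] [0.6981 0.3082 0.0625] [0.5732 0.2218 0.0598]
knobtop 63 [0.525  0.1474 0.1113] 0.1135 ((525.3862915039062, 146.20533752441406), 13.598905563354492)
guard 682 ((575.20703125, 234.60894775390625), (226.75852966308594, 158.31517028808594), 13.092965126037598)
top 0.115 76 [ 0.5119 -0.2604  0.1193] ((511.9991455078125, -260.4281921386719), (30.833513259887695, 17.74273109436035), 72.102783203125)
top 0.115 76 [ 0.5377 -0.1844  0.119 ] ((537.4954833984375, -184.94161987304688), (31.15918731689453, 17.496450424194336), 71.83753204345703)
top 0.063 682 [ 0.5233 -0.2191  0.0656] ((524.9848022460938, -223.27906799316406), (150.805908203125, 56.75811004638672), 71.26885986328125)
side 0.115 41 [ 0.5134 -0.2577  0.1186] ((514.07861328125, -259.5589904785156), (33.18392562866211, 19.5880126953125), 71.55374908447266)
side 0.115 41 [ 0.5352 -0.1834  0.1192] ((535.3897094726562, -184.69296264648438), (32.75872802734375, 18.656044006347656), 73.88707733154297)
side 0.063 305 [ 0.5222 -0.2163  0.0658] ((524.1173706054688, -259.8614196777344), (228.4243621826172, 93.95336151123047), 89.75682830810547)
```

```bash
cat > go.py <<'E'
from h import *
import sys
from scipy.spatial.transform import Rotation as Ro
def st():
    o=readout.get_obs(); R=Ro.from_quat(np.roll(o['tool_rot'],-1)).as_matrix(); return o,np.array(o['eef_pos']),R
def to(*wps):
    "waypoints x,y,z,phi(deg); prints tool-frame shift mm, then turn deg, one after another"
    o,p,R=st(); print('t',round(o['t'],2),'p',p.round(4),'phi',np.degrees(np.arctan2(R[1,0],R[0,0])).round(2),'tilt(tool x,y of world down) deg',np.degrees(R.T@[0,0,-1])[:2].round(2),'F',np.round(o['contact_force'],1),'w',round(o['gripper_width'],3),'q7',round(o['q'][6],2))
    for x,y,z,f in wps:
        d=R.T@(np.array([x,y,z])-p)*1000
        f=np.radians(f);G=np.array([[np.cos(f),np.sin(f),0],[np.sin(f),-np.cos(f),0],[0,0,-1]]).T
        G=np.array([[np.cos(f),np.sin(f),0],[np.sin(f),-np.cos(f),0],[0,0,-1.]])
        rv=Ro.from_matrix(R.T@G).as_rotvec(degrees=True)
        print('shift',d.round(1),'turn',rv.round(2)); p=np.array([x,y,z]);R=G
E
python3 -c "
from go import *
to((.47,-.35,.235,17.9),(.526,.146,.20,17.9),(.526,.146,.2,81.3),(.526,.146,.087,81.3))"
```

```text
t 0.3 p [ 0.2077 -0.6421  0.231 ] phi 17.92 tilt(tool x,y of world down) deg [0.   0.04] F [-0.8  0.1  0.3] w 1.003 q7 -0.08
shift [ 339.5 -197.2   -3.9] turn [-0.04  0.    0.02]
shift [ 205.7 -454.8   35. ] turn [0. 0. 0.]
shift [0. 0. 0.] turn [  0.    0.  -63.4]
shift [  0.   0. 113.] turn [0. 0. 0.]
```

```bash
python3 -m crank '[{"jaw":100,"x":42.4,"y":-24.6},{"jaw":100,"x":42.4,"y":-24.6},{"jaw":100,"x":42.4,"y":-24.6},{"jaw":100,"x":42.4,"y":-24.6},{"jaw":100,"x":42.4,"y":-24.6},{"jaw":100,"x":42.4,"y":-24.6},{"jaw":100,"x":42.4,"y":-24.6},{"jaw":100,"x":42.4,"y":-24.6}]' 40
python3 -m crank '[{"jaw":100,"x":20.6,"y":-45.5,"z":3.5},{"jaw":100,"x":20.6,"y":-45.5,"z":3.5},{"jaw":100,"x":20.6,"y":-45.5,"z":3.5},{"jaw":100,"x":20.6,"y":-45.5,"z":3.5},{"jaw":100,"x":20.6,"y":-45.5,"z":3.5},{"jaw":100,"x":20.6,"y":-45.5,"z":3.5},{"jaw":100,"x":20.6,"y":-45.5,"z":3.5},{"jaw":100,"x":20.6,"y":-45.5,"z":3.5},{"jaw":100,"x":20.6,"y":-45.5,"z":3.5},{"jaw":100,"x":20.6,"y":-45.5,"z":3.5}]'
python3 -m crank '[{"jaw":100,"az":-10},{"jaw":100,"az":-10},{"jaw":100,"az":-10},{"jaw":100,"az":-10},{"jaw":100,"az":-10},{"jaw":100,"az":-10},{"jaw":100,"az":-3.4},{"jaw":80}]'
python3 -c "
from go import *
to((.526,.146,.087,81.3))"
```

```text
t 0.3 p [ 0.2077 -0.6421  0.231 ] phi 17.92 tilt(tool x,y of world down) deg [0.   0.04] F [-0.8  0.1  0.3] w 1.003 q7 -0.08
shift [ 545.4 -651.8  144.3] turn [-3.000e-02 -2.000e-02 -6.338e+01]schema error: expected keys jaw, x, y, z, ax, ay, az
schema error: expected keys jaw, x, y, z, ax, ay, az
schema error: expected keys jaw, x, y, z, ax, ay, az
```

```bash
python3 -m crank '[{"jaw":100,"x":48.5,"y":-28.2,"z":0,"ax":0,"ay":0,"az":0},{"jaw":100,"x":48.5,"y":-28.2,"z":0,"ax":0,"ay":0,"az":0},{"jaw":100,"x":48.5,"y":-28.2,"z":0,"ax":0,"ay":0,"az":0},{"jaw":100,"x":48.5,"y":-28.2,"z":0,"ax":0,"ay":0,"az":0},{"jaw":100,"x":48.5,"y":-28.2,"z":0,"ax":0,"ay":0,"az":0},{"jaw":100,"x":48.5,"y":-28.2,"z":0,"ax":0,"ay":0,"az":0},{"jaw":100,"x":48.5,"y":-28.2,"z":0,"ax":0,"ay":0,"az":0}]' 40
python3 -m crank '[{"jaw":100,"x":22.9,"y":-50.5,"z":3.9,"ax":0,"ay":0,"az":0},{"jaw":100,"x":22.9,"y":-50.5,"z":3.9,"ax":0,"ay":0,"az":0},{"jaw":100,"x":22.9,"y":-50.5,"z":3.9,"ax":0,"ay":0,"az":0},{"jaw":100,"x":22.9,"y":-50.5,"z":3.9,"ax":0,"ay":0,"az":0},{"jaw":100,"x":22.9,"y":-50.5,"z":3.9,"ax":0,"ay":0,"az":0},{"jaw":100,"x":22.9,"y":-50.5,"z":3.9,"ax":0,"ay":0,"az":0},{"jaw":100,"x":22.9,"y":-50.5,"z":3.9,"ax":0,"ay":0,"az":0},{"jaw":100,"x":22.9,"y":-50.5,"z":3.9,"ax":0,"ay":0,"az":0},{"jaw":100,"x":22.9,"y":-50.5,"z":3.9,"ax":0,"ay":0,"az":0}]'
python3 -m crank '[{"jaw":80,"x":0,"y":0,"z":0,"ax":0,"ay":0,"az":-10},{"jaw":80,"x":0,"y":0,"z":0,"ax":0,"ay":0,"az":-10},{"jaw":80,"x":0,"y":0,"z":0,"ax":0,"ay":0,"az":-10},{"jaw":80,"x":0,"y":0,"z":0,"ax":0,"ay":0,"az":-10},{"jaw":80,"x":0,"y":0,"z":0,"ax":0,"ay":0,"az":-10},{"jaw":80,"x":0,"y":0,"z":0,"ax":0,"ay":0,"az":-10},{"jaw":80,"x":0,"y":0,"z":0,"ax":0,"ay":0,"az":-3.4},{"jaw":80,"x":0,"y":0,"z":0,"ax":0,"ay":0,"az":0}]'
python3 -c "
from go import *
to((.526,.146,.087,81.3))"
```

```text
t: 1.18
eef_pos: [0.4711, -0.3486, 0.2315]
tool_rot: [0.0, 0.988, 0.156, 0.0]
contact_force: [1.0, -1.1, 0.4]
gripper_width: 1.002
t: 2.3
eef_pos: [0.5264, 0.1475, 0.1963]
tool_rot: [0.0, 0.988, 0.156, 0.0]
contact_force: [0.1, 0.4, -0.5]
gripper_width: 0.998
t: 3.3
eef_pos: [0.5263, 0.1457, 0.1962]
tool_rot: [-0.0, 0.759, 0.651, 0.0]
contact_force: [-0.6, -0.6, -0.3]
gripper_width: 0.798
t 3.3 p [0.5263 0.1457 0.1962] phi 81.26 tilt(tool x,y of world down) deg [-0.  0.] F [-0.6 -0.6 -0.3] w 0.798 q7 -0.75
shift [  0.2  -0.4 109.2] turn [-0.   -0.   -0.04]
```

```bash
python3 -m crank '[{"jaw":80,"x":0,"y":0,"z":40,"ax":0,"ay":0,"az":0},{"jaw":80,"x":0,"y":0,"z":35,"ax":0,"ay":0,"az":0},{"jaw":80,"x":0,"y":0,"z":23,"ax":0,"ay":0,"az":0},{"jaw":80,"x":0,"y":0,"z":10,"ax":0,"ay":0,"az":0},{"jaw":10,"x":0,"y":0,"z":0,"ax":0,"ay":0,"az":0},{"jaw":10,"x":0,"y":0,"z":0,"ax":0,"ay":0,"az":0},{"jaw":10,"x":0,"y":0,"z":0,"ax":0,"ay":0,"az":0},{"jaw":10,"x":0,"y":0,"z":0,"ax":0,"ay":0,"az":0}]' 50
python3 - <<'E'
from h import *
p,d,c=cam('side');save('s1.png',p[150:300,130:330],3)
E
```

```text
t: 4.3
eef_pos: [0.5272, 0.1462, 0.0895]
tool_rot: [0.001, 0.759, 0.651, 0.001]
contact_force: [0.4, -0.7, 5.9]
gripper_width: 0.28
```

View pics/s1.png

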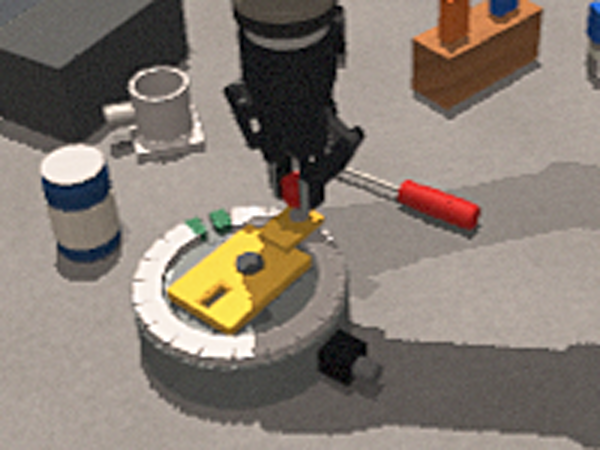

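The knob is between the fingers, at (290,188) in the crop. Lift.

```bash
python3 -m crank '[{"jaw":10,"x":0,"y":0,"z":-5,"ax":0,"ay":0,"az":0},{"jaw":10,"x":0,"y":0,"z":-4,"ax":0,"ay":0,"az":0},{"jaw":10,"x":0,"y":0,"z":-3,"ax":0,"ay":0,"az":0},{"jaw":10,"x":0,"y":0,"z":0,"ax":0,"ay":0,"az":0},{"jaw":10,"x":0,"y":0,"z":0,"ax":0,"ay":0,"az":0}]'
```

```text
t: 4.97
eef_pos: [0.5265, 0.1461, 0.1002]
tool_rot: [-0.0, 0.759, 0.652, 0.0]
contact_force: [4.3, 2.6, -5.9]
gripper_width: 0.283
```

```bash
python3 -m crank '[{"jaw":10,"x":0.3,"y":6.6,"z":0,"ax":0,"ay":0,"az":-5},{"jaw":10,"x":0.3,"y":6.6,"z":0,"ax":0,"ay":0,"az":-5},{"jaw":10,"x":0.3,"y":6.6,"z":0,"ax":0,"ay":0,"az":-5},{"jaw":10,"x":0.3,"y":6.6,"z":0,"ax":0,"ay":0,"az":-5},{"jaw":10,"x":0.3,"y":6.6,"z":0,"ax":0,"ay":0,"az":-5},{"jaw":10,"x":0.3,"y":6.6,"z":0,"ax":0,"ay":0,"az":-5},{"jaw":10,"x":0,"y":0,"z":0,"ax":0,"ay":0,"az":0}]'
python3 -c "
from go import *
to((.6003,.1788,.1,145.8)); p=st()[1]; print(np.degrees(np.arctan2(p[1]-.2215,p[0]-.5375)),np.hypot(p[1]-.2215,p[0]-.5375))"
```

```text
t: 5.85
eef_pos: [0.5654, 0.1505, 0.0999]
tool_rot: [-0.0, 0.564, 0.826, 0.0]
contact_force: [3.8, 2.4, -5.3]
gripper_width: 0.286
t 5.85 p [0.5654 0.1505 0.0999] phi 111.29 tilt(tool x,y of world down) deg [-0.04  0.  ] F [ 3.8  2.4 -5.3] w 0.286 q7 -0.37
shift [13.7 42.8 -0.1] turn [ 1.000e-02 -4.000e-02 -3.451e+01]
-68.55612458950073 0.07631473079643528
```

```bash
python3 -m crank '[{"jaw":10,"x":0.3,"y":6.6,"z":0,"ax":0,"ay":0,"az":-5},{"jaw":10,"x":0.3,"y":6.6,"z":0,"ax":0,"ay":0,"az":-5},{"jaw":10,"x":0.3,"y":6.6,"z":0,"ax":0,"ay":0,"az":-5},{"jaw":10,"x":0.3,"y":6.6,"z":0,"ax":0,"ay":0,"az":-5},{"jaw":10,"x":0.3,"y":6.6,"z":0,"ax":0,"ay":0,"az":-5},{"jaw":10,"x":0.3,"y":6.6,"z":0,"ax":0,"ay":0,"az":-5},{"jaw":10,"x":0.2,"y":5.7,"z":0,"ax":0,"ay":0,"az":-4.3},{"jaw":10,"x":0,"y":0,"z":0,"ax":0,"ay":0,"az":0},{"jaw":10,"x":0,"y":0,"z":0,"ax":0,"ay":0,"az":0}]'
python3 - <<'E'
from m2 import *
from go import *
p=st()[1]; print(p,np.degrees(np.arctan2(p[1]-.2215,p[0]-.5375)),np.hypot(p[1]-.2215,p[0]-.5375))
p,d,c=cam('side');save('s2.png',p[170:290,150:310],4)
E
```

```text
t: 6.98
eef_pos: [0.6004, 0.1781, 0.1]
tool_rot: [0.0, 0.296, 0.955, 0.0]
contact_force: [4.7, 3.2, -6.5]
gripper_width: 0.282
[0.60041035 0.17806861 0.10002342] -34.620015854704164 0.07644604418347782
```

View pics/s2.png

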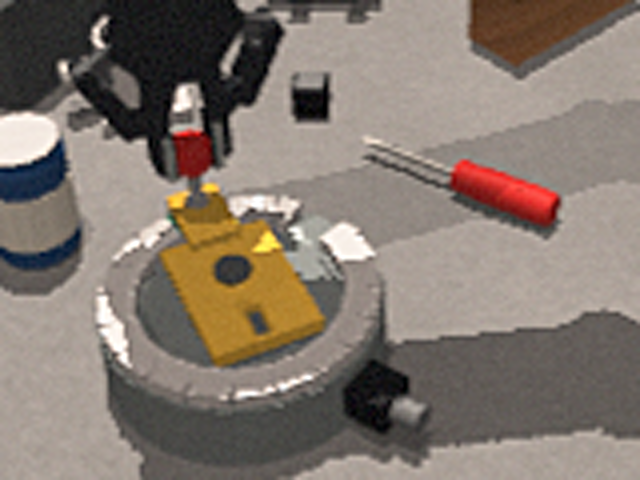

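The guard has swung over the green blocks (crop (185,215)). Lower it with the grip held and watch the force.

```bash
python3 -m crank '[{"jaw":10,"x":0,"y":0,"z":-0,"ax":0,"ay":0,"az":0},{"jaw":10,"x":0,"y":0,"z":2,"ax":0,"ay":0,"az":0},{"jaw":10,"x":0,"y":0,"z":2,"ax":0,"ay":0,"az":0},{"jaw":10,"x":0,"y":0,"z":2,"ax":0,"ay":0,"az":0},{"jaw":10,"x":0,"y":0,"z":1,"ax":0,"ay":0,"az":0},{"jaw":10,"x":0,"y":0,"z":0,"ax":0,"ay":0,"az":0}]'
python3 -m crank '[{"jaw":10,"x":0,"y":0,"z":2,"ax":0,"ay":0,"az":0},{"jaw":10,"x":0,"y":0,"z":1,"ax":0,"ay":0,"az":0},{"jaw":10,"x":0,"y":0,"z":0,"ax":0,"ay":0,"az":0},{"jaw":10,"x":0,"y":0,"z":0,"ax":0,"ay":0,"az":0}]'
```

```text
t: 7.78
eef_pos: [0.6004, 0.1781, 0.0932]
tool_rot: [0.0, 0.296, 0.955, 0.0]
contact_force: [4.7, 2.9, -3.8]
gripper_width: 0.284
t: 8.28
eef_pos: [0.6005, 0.1782, 0.0903]
tool_rot: [0.0, 0.296, 0.955, 0.0]
contact_force: [4.7, 3.0, -3.7]
gripper_width: 0.283
```

```bash
python3 -m crank '[{"jaw":10,"x":0,"y":0,"z":1.2,"ax":0,"ay":0,"az":0},{"jaw":10,"x":0,"y":0,"z":0,"ax":0,"ay":0,"az":0},{"jaw":80,"x":0,"y":0,"z":0,"ax":0,"ay":0,"az":0},{"jaw":80,"x":0,"y":0,"z":0,"ax":0,"ay":0,"az":0},{"jaw":80,"x":0,"y":0,"z":0,"ax":0,"ay":0,"az":0},{"jaw":80,"x":0,"y":0,"z":-40,"ax":0,"ay":0,"az":0},{"jaw":80,"x":0,"y":0,"z":-50,"ax":0,"ay":0,"az":0}]'
python3 -c "
from go import *
to((.512,-.26,.2,145.8),(.512,-.26,.2,72))"
```

```text
t: 9.15
eef_pos: [0.599, 0.1775, 0.1787]
tool_rot: [-0.002, 0.295, 0.955, -0.001]
contact_force: [1.2, -0.0, -0.3]
gripper_width: 0.8
t 9.15 p [0.599  0.1775 0.1787] phi 145.64 tilt(tool x,y of world down) deg [-0.13  0.16] F [ 1.2 -0.  -0.3] w 0.8 q7 0.2
shift [-175.1 -410.3  -20.5] turn [-0.16 -0.13 -0.16]
shift [0. 0. 0.] turn [ 0.   0.  73.8]
```

```bash
python3 -m crank '[{"jaw":80,"x":-21.9,"y":-51.3,"z":-5,"ax":0,"ay":0,"az":0},{"jaw":80,"x":-21.9,"y":-51.3,"z":-5,"ax":0,"ay":0,"az":0},{"jaw":80,"x":-21.9,"y":-51.3,"z":-5,"ax":0,"ay":0,"az":0},{"jaw":80,"x":-21.9,"y":-51.3,"z":-5,"ax":0,"ay":0,"az":0},{"jaw":80,"x":-21.9,"y":-51.3,"z":-5,"ax":0,"ay":0,"az":0},{"jaw":80,"x":-21.9,"y":-51.3,"z":-5,"ax":0,"ay":0,"az":0},{"jaw":80,"x":-21.9,"y":-51.3,"z":0,"ax":0,"ay":0,"az":0},{"jaw":80,"x":-21.9,"y":-51.3,"z":0,"ax":0,"ay":0,"az":0}]'
python3 -m crank '[{"jaw":65,"x":0,"y":0,"z":0,"ax":0,"ay":0,"az":9.3},{"jaw":65,"x":0,"y":0,"z":0,"ax":0,"ay":0,"az":9.2},{"jaw":65,"x":0,"y":0,"z":0,"ax":0,"ay":0,"az":9.2},{"jaw":65,"x":0,"y":0,"z":0,"ax":0,"ay":0,"az":9.2},{"jaw":65,"x":0,"y":0,"z":0,"ax":0,"ay":0,"az":9.2},{"jaw":65,"x":0,"y":0,"z":0,"ax":0,"ay":0,"az":9.2},{"jaw":65,"x":0,"y":0,"z":0,"ax":0,"ay":0,"az":9.2},{"jaw":65,"x":0,"y":0,"z":0,"ax":0,"ay":0,"az":9.2},{"jaw":65,"x":0,"y":0,"z":0,"ax":0,"ay":0,"az":0}]' 60
python3 - <<'E'
from m2 import *
from go import *
T=cam('top');S=cam('side')
to((.512,-.26,.082,72))
save('c3.png',np.hstack([cv2.resize(T[0][150:230,140:230],(400,356),interpolation=2),cv2.resize(S[0][190:290,160:260],(356,356),interpolation=2)]))
print('ring',ringfit(T[2],T[0],(140,150,225,230)),ringfit(S[2],S[0],(165,205,255,285)))
def layer(im,box,z0,z1):
    p,d,c=im;x0,y0,x1,y1=box;xx,yy=np.meshgrid(range(x0,x1),range(y0,y1));uv=np.c_[xx.ravel(),yy.ravel()];P=pts(c,d,uv);k=(P[:,2]>z0)&(P[:,2]<z1)&(d[uv[:,1],uv[:,0]]>0);return P[k],uv[k]
for nm,im,bx in(('top',T,(140,150,225,230)),('side',S,(165,195,255,285))):
    P,uv=layer(im,bx,.105,.125);print(nm,'knobtop',len(P),P.mean(0).round(4),np.percentile(P[:,2],80).round(4),cv2.minEnclosingCircle((P[:,:2]*1000).astype(np.float32)))
    ye=mask(im[0],(20,120,60),(34,255,255),bx)
    n=stats(ye)[0]; ys,xs=np.nonzero(n[2]); P=plane(im[2],np.c_[xs,ys],.064); print('yellow',n[0],n[1])
    # dark hole inside guard plate: fill contour minus yellow
    cs=cv2.findContours(n[2].astype(np.uint8),cv2.RETR_CCOMP,1);
    for q,hh in zip(cs[0],cs[1][0]):
        if hh[3]>=0 and len(q)>4:
            m=cv2.fillPoly(np.zeros(im[0].shape[:2],np.uint8),[q],1); y,x=np.nonzero(m); print('  hole',len(x),plane(im[2],np.c_[x,y],.064).mean(0).round(4))
E
```

```text
t: 10.15
eef_pos: [0.5121, -0.2612, 0.2091]
tool_rot: [-0.0, 0.295, 0.955, -0.0]
contact_force: [1.3, 0.2, -0.3]
gripper_width: 0.798
t: 11.28
eef_pos: [0.5127, -0.2592, 0.2089]
tool_rot: [-0.0, 0.809, 0.588, -0.0]
contact_force: [-0.2, 1.0, 0.2]
gripper_width: 0.649
t 11.38 p [ 0.5128 -0.2593  0.2089] phi 72.12 tilt(tool x,y of world down) deg [0.01 0.03] F [-0.1  0.1  0.4] w 0.65 q7 -0.15
shift [ -0.9  -0.5 126.9] turn [-0.03  0.01  0.12]
ring (array([0.55510617, 0.23966919, 0.10559217]), np.float64(0.021458440127797337)) (array([0.53914438, 0.21926877, 0.08905061]), np.float64(0.01584075867880709))
top knobtop 71 [0.599  0.178  0.1111] 0.1126 ((599.62890625, 178.42352294921875), 12.761181831359863)
yellow 918 [184.6, 188.2]
  hole 40 [0.5137 0.2386 0.064 ]
  hole 77 [0.5484 0.2158 0.064 ]
side knobtop 69 [0.5971 0.1802 0.1108] 0.1122 ((598.4559326171875, 177.9367218017578), 13.559320449829102)
yellow 824 [208.6, 240.0]
  hole 60 [0.5123 0.2393 0.064 ]
  hole 81 [0.5497 0.2128 0.064 ]
  hole 61 [0.5737 0.196  0.064 ]
```

View pics/c3.png

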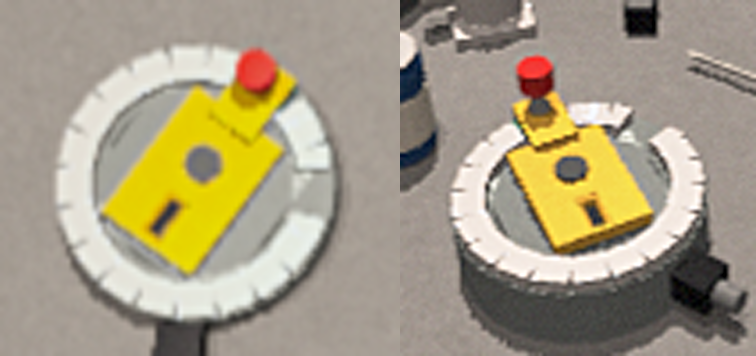

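The guard is at the notch, and the knob is at its parked height (top about 0.111, as before), so the plunger is home. The window is at about (0.513, 0.2388), with its y axis at about 145°. Now grasp the key.

```bash
python3 -m crank '[{"jaw":65,"x":-0.5,"y":-0.3,"z":50,"ax":0,"ay":0,"az":0},{"jaw":65,"x":0,"y":0,"z":40,"ax":0,"ay":0,"az":0},{"jaw":65,"x":0,"y":0,"z":25,"ax":0,"ay":0,"az":0},{"jaw":65,"x":0,"y":0,"z":12,"ax":0,"ay":0,"az":0},{"jaw":5,"x":0,"y":0,"z":0,"ax":0,"ay":0,"az":0},{"jaw":5,"x":0,"y":0,"z":0,"ax":0,"ay":0,"az":0},{"jaw":5,"x":0,"y":0,"z":0,"ax":0,"ay":0,"az":0},{"jaw":5,"x":0,"y":0,"z":0,"ax":0,"ay":0,"az":0},{"jaw":5,"x":0,"y":0,"z":0,"ax":0,"ay":0,"az":0}]' 60
```

```text
t: 12.5
eef_pos: [0.5136, -0.2603, 0.0833]
tool_rot: [0.001, 0.809, 0.587, 0.0]
contact_force: [0.5, -0.8, 5.9]
gripper_width: 0.207
```

```bash
python3 -m crank '[{"jaw":5,"x":0,"y":0,"z":-5,"ax":0,"ay":0,"az":0},{"jaw":5,"x":0,"y":0,"z":-20,"ax":0,"ay":0,"az":0},{"jaw":5,"x":0,"y":0,"z":-30,"ax":0,"ay":0,"az":0},{"jaw":5,"x":0,"y":0,"z":-35,"ax":0,"ay":0,"az":0},{"jaw":5,"x":0,"y":0,"z":-35,"ax":0,"ay":0,"az":0},{"jaw":5,"x":0,"y":0,"z":0,"ax":0,"ay":0,"az":0},{"jaw":5,"x":0,"y":0,"z":0,"ax":0,"ay":0,"az":0}]'
python3 - <<'E'
from go import *
to((.513,.2388,.2,72.1),(.513,.2388,.2,144.9))
p,d,c=cam('side');save('s4.png',p[60:200,230:370],4)
E
```

```text
t: 13.38
eef_pos: [0.5118, -0.2598, 0.2069]
tool_rot: [-0.0, 0.809, 0.587, -0.0]
contact_force: [-0.2, 0.5, -2.0]
gripper_width: 0.203
t 13.38 p [ 0.5118 -0.2598  0.2069] phi 71.92 tilt(tool x,y of world down) deg [0.01 0.06] F [-0.2  0.5 -2. ] w 0.203 q7 -0.16
shift [ 474.3 -153.6    7. ] turn [-0.06  0.01 -0.18]
shift [0. 0. 0.] turn [  0.    0.  -72.8]
```

View pics/s4.png

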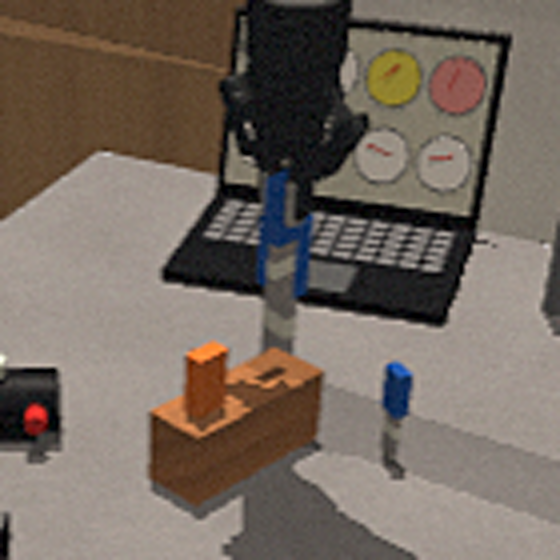

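The key is upright in the gripper (crop (283,240)) and the orange key is undisturbed. Move over the window.

```bash
python3 -m crank '[{"jaw":5,"x":25,"y":-8.1,"z":0,"ax":0,"ay":0,"az":0},{"jaw":5,"x":52,"y":-16.8,"z":0,"ax":0,"ay":0,"az":0},{"jaw":5,"x":52,"y":-16.8,"z":0,"ax":0,"ay":0,"az":0},{"jaw":5,"x":52,"y":-16.8,"z":0,"ax":0,"ay":0,"az":0},{"jaw":5,"x":52,"y":-16.8,"z":0,"ax":0,"ay":0,"az":0},{"jaw":5,"x":52,"y":-16.8,"z":0,"ax":0,"ay":0,"az":0},{"jaw":5,"x":52,"y":-16.8,"z":0,"ax":0,"ay":0,"az":0},{"jaw":5,"x":52,"y":-16.8,"z":0,"ax":0,"ay":0,"az":0},{"jaw":5,"x":52,"y":-16.8,"z":0,"ax":0,"ay":0,"az":0},{"jaw":5,"x":33.3,"y":-10.8,"z":0,"ax":0,"ay":0,"az":0}]'
python3 -m crank '[{"jaw":5,"x":0,"y":0,"z":0,"ax":0,"ay":0,"az":-9.1},{"jaw":5,"x":0,"y":0,"z":0,"ax":0,"ay":0,"az":-9.1},{"jaw":5,"x":0,"y":0,"z":0,"ax":0,"ay":0,"az":-9.1},{"jaw":5,"x":0,"y":0,"z":0,"ax":0,"ay":0,"az":-9.1},{"jaw":5,"x":0,"y":0,"z":0,"ax":0,"ay":0,"az":-9.1},{"jaw":5,"x":0,"y":0,"z":0,"ax":0,"ay":0,"az":-9.1},{"jaw":5,"x":0,"y":0,"z":0,"ax":0,"ay":0,"az":-9.1},{"jaw":5,"x":0,"y":0,"z":0,"ax":0,"ay":0,"az":-9.3},{"jaw":5,"x":0,"y":0,"z":0,"ax":0,"ay":0,"az":0}]'
python3 -c "
from go import *
to((.513,.2388,.15,144.9))"
```

```text
t: 14.68
eef_pos: [0.5125, 0.2413, 0.2059]
tool_rot: [-0.001, 0.809, 0.588, -0.001]
contact_force: [0.9, -0.5, -1.3]
gripper_width: 0.203
t: 15.8
eef_pos: [0.5134, 0.238, 0.2057]
tool_rot: [-0.001, 0.302, 0.953, -0.001]
contact_force: [0.2, -0.2, -1.4]
gripper_width: 0.201
t 15.8 p [0.5134 0.238  0.2057] phi 144.84 tilt(tool x,y of world down) deg [-0.11  0.11] F [ 0.2 -0.2 -1.4] w 0.201 q7 0.01
shift [ 0.6  0.5 55.7] turn [-0.11 -0.11 -0.06]
```

```bash
python3 -m crank '[{"jaw":5,"x":0.6,"y":0.5,"z":30,"ax":0,"ay":0,"az":0},{"jaw":5,"x":0,"y":0,"z":17,"ax":0,"ay":0,"az":0},{"jaw":5,"x":0,"y":0,"z":7,"ax":0,"ay":0,"az":0},{"jaw":5,"x":0,"y":0,"z":0,"ax":0,"ay":0,"az":0}]'
python3 - <<'E'
from m2 import *
from go import *
to((.513,.2388,.15,144.9))
p,d,c=cam('side');x0,y0,s=180,190,8
im=cv2.resize(p[y0:y0+70,x0:x0+95],None,fx=s,fy=s,interpolation=2)
# mark expected tip (below TCP at tip height) and window centre
_,q,R=st(); tip=q+R[:,2]*.077
for X,col in((tip,(255,0,0)),(np.array([.513,.2388,.064]),(0,255,0))):
    uv=cv2.projectPoints(X.reshape(1,3),cv2.Rodrigues(np.array(c['R']))[0],np.array(c['t']),K(c),D(c))[0].ravel(); print(X.round(4),uv.round(1))
    cv2.circle(im,tuple(int(v) for v in (uv-[x0,y0]+.5)*s),4,col,-1)
save('s5.png',im)
E
```

```text
t: 16.3
eef_pos: [0.5137, 0.2394, 0.1528]
tool_rot: [-0.0, 0.302, 0.953, -0.0]
contact_force: [0.4, -0.3, -1.7]
gripper_width: 0.203
t 16.3 p [0.5137 0.2394 0.1528] phi 144.89 tilt(tool x,y of world down) deg [-0.03  0.03] F [ 0.4 -0.3 -1.7] w 0.203 q7 -0.05
shift [ 0.2 -0.9  2.8] turn [-0.03 -0.03 -0.01]
[0.514  0.2397 0.0764] [212.8 245.2]
[0.513  0.2388 0.064 ] [213.8 248.7]
```

View pics/s5.png

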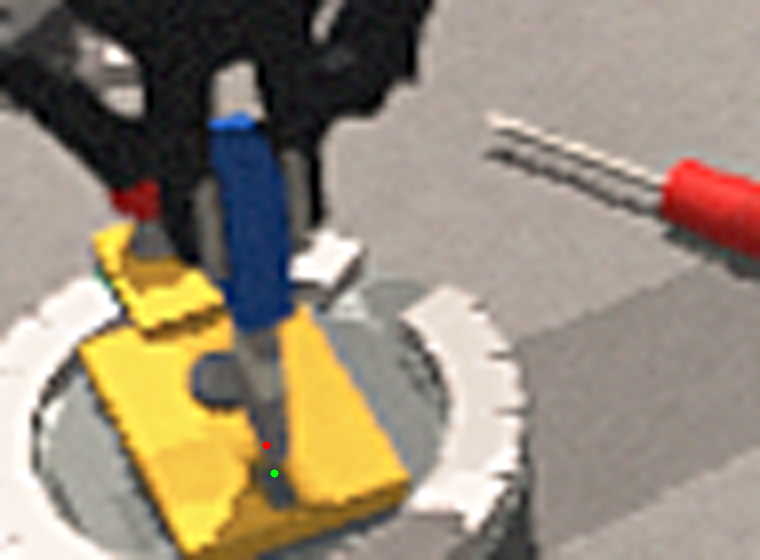

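The blade hangs directly over the window: expected tip is at (266,446) and window centre at (274,473) in the crop. Lower gently.

```bash
python3 -m crank '[{"jaw":5,"x":0.2,"y":-0.7,"z":4,"ax":0,"ay":0,"az":0},{"jaw":5,"x":0,"y":0,"z":4,"ax":0,"ay":0,"az":0},{"jaw":5,"x":0,"y":0,"z":2,"ax":0,"ay":0,"az":0},{"jaw":5,"x":0,"y":0,"z":2,"ax":0,"ay":0,"az":0},{"jaw":5,"x":0,"y":0,"z":2,"ax":0,"ay":0,"az":0},{"jaw":5,"x":0,"y":0,"z":0,"ax":0,"ay":0,"az":0}]'
```

```text
t: 17.1
eef_pos: [0.5132, 0.2388, 0.1388]
tool_rot: [-0.0, 0.301, 0.954, -0.0]
contact_force: [-0.2, 0.3, -0.8]
gripper_width: 0.205
```

```bash
python3 -m crank '[{"jaw":5,"x":0,"y":0,"z":2,"ax":0,"ay":0,"az":0},{"jaw":5,"x":0,"y":0,"z":1,"ax":0,"ay":0,"az":0},{"jaw":5,"x":0,"y":0,"z":0,"ax":0,"ay":0,"az":0}]'
```

```text
t: 17.48
eef_pos: [0.5132, 0.2389, 0.1359]
tool_rot: [-0.0, 0.301, 0.954, -0.0]
contact_force: [0.6, -0.2, -1.5]
gripper_width: 0.203
```

```bash
python3 -m crank '[{"jaw":5,"x":0,"y":0,"z":1.5,"ax":0,"ay":0,"az":0},{"jaw":5,"x":0,"y":0,"z":1.5,"ax":0,"ay":0,"az":0},{"jaw":5,"x":0,"y":0,"z":1,"ax":0,"ay":0,"az":0},{"jaw":5,"x":0,"y":0,"z":0,"ax":0,"ay":0,"az":0}]'
```

```text
t: 17.98
eef_pos: [0.5132, 0.2388, 0.1319]
tool_rot: [-0.0, 0.301, 0.954, -0.0]
contact_force: [0.2, -0.4, -1.2]
gripper_width: 0.203
```

```bash
python3 -m crank '[{"jaw":5,"x":0,"y":0,"z":2,"ax":0,"ay":0,"az":0},{"jaw":5,"x":0,"y":0,"z":2,"ax":0,"ay":0,"az":0},{"jaw":5,"x":0,"y":0,"z":2,"ax":0,"ay":0,"az":0},{"jaw":5,"x":0,"y":0,"z":1,"ax":0,"ay":0,"az":0},{"jaw":5,"x":0,"y":0,"z":0,"ax":0,"ay":0,"az":0}]'
```

```text
t: 18.6
eef_pos: [0.5132, 0.2388, 0.1249]
tool_rot: [-0.0, 0.301, 0.954, -0.0]
contact_force: [-0.4, -0.4, -1.6]
gripper_width: 0.208
```

```bash
python3 -m crank '[{"jaw":5,"x":0,"y":0,"z":2,"ax":0,"ay":0,"az":0},{"jaw":5,"x":0,"y":0,"z":2,"ax":0,"ay":0,"az":0},{"jaw":5,"x":0,"y":0,"z":2,"ax":0,"ay":0,"az":0},{"jaw":5,"x":0,"y":0,"z":1,"ax":0,"ay":0,"az":0},{"jaw":5,"x":0,"y":0,"z":0,"ax":0,"ay":0,"az":0}]'
```

```text
t: 19.23
eef_pos: [0.5132, 0.2389, 0.1179]
tool_rot: [-0.0, 0.301, 0.954, -0.0]
contact_force: [-0.1, 0.5, -2.2]
gripper_width: 0.204
```

Tip is now about 23 mm below the top face, with no contact force. 14 mm to go.

```bash
python3 -m crank '[{"jaw":5,"x":0,"y":0,"z":2,"ax":0,"ay":0,"az":0},{"jaw":5,"x":0,"y":0,"z":2,"ax":0,"ay":0,"az":0},{"jaw":5,"x":0,"y":0,"z":2,"ax":0,"ay":0,"az":0},{"jaw":5,"x":0,"y":0,"z":2,"ax":0,"ay":0,"az":0},{"jaw":5,"x":0,"y":0,"z":2,"ax":0,"ay":0,"az":0},{"jaw":5,"x":0,"y":0,"z":2,"ax":0,"ay":0,"az":0},{"jaw":5,"x":0,"y":0,"z":2,"ax":0,"ay":0,"az":0},{"jaw":5,"x":0,"y":0,"z":0,"ax":0,"ay":0,"az":0},{"jaw":5,"x":0,"y":0,"z":0,"ax":0,"ay":0,"az":0}]'
python3 - <<'E'
from m2 import *
p,d,c=cam('side');im=cv2.resize(p[185:265,170:270],None,fx=7,fy=7,interpolation=2);save('s6.png',im)
m=mask(p,*COL['red'],(185,195,215,235));ys,xs=np.nonzero(m);P=pts(c,d,np.c_[xs,ys]);print(len(P),P[:,2].max(),np.percentile(P[:,2],80))
E
```

```text
t: 20.35
eef_pos: [0.5133, 0.2389, 0.104]
tool_rot: [0.0, 0.301, 0.954, 0.0]
contact_force: [0.3, 0.3, -1.7]
gripper_width: 0.203
14 0.10642330118428134 0.10408231757185657
```

View pics/s6.png

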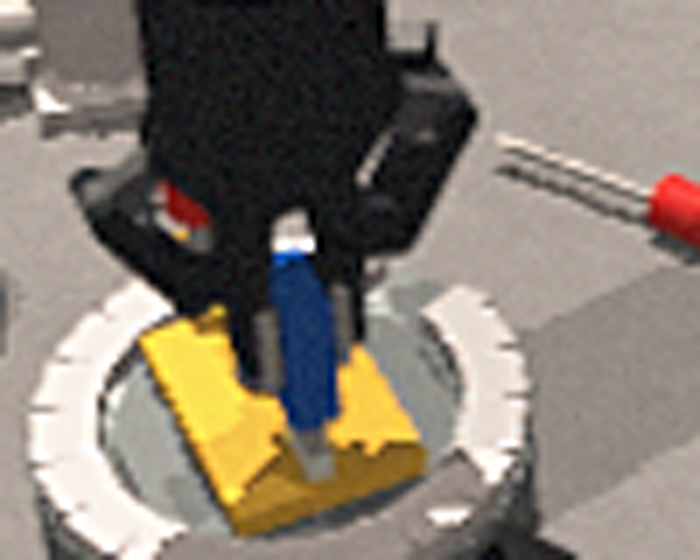

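The blade stands upright in the window with the white band at the guard's top face (crop (317,465)). The handle is clear of the guard, and the force reading is only the key's weight. I'm handing in.

```bash
python3 -c "
from h import *
ticket.hand_in()"
```

```text
the job is handed in; nothing more can be done
```

The job is handed in, at about 20.4 s of the 61 s allowed; the hand-in gives no verdict.

I lifted the plunger knob, swung the guard about 64° to the green notch and let the plunger drop home. I then took the blue key from the rack and lowered it through the window without contact, and the arm is still holding it there.

**Guard and plunger:** Before I fetched the key, the knob stood over the notch, and its top measured about 0.111 m in both cameras, the same as when parked. I could not recheck this at the end because the gripper hid most of the knob.

**Key:** By the arm's position, the tip is about 37 mm below the guard's top face. The white band shows at the top face and the handle is about 23 mm above it. The vertical force reading was about 1.7 N, close to the key's own weight, and the gripper opening matched the handle.

**Other objects:** In the picture taken after the key was lifted out, the orange key looked undisturbed in the rack. I did not measure it or the bystanders again, but no contact with them was seen.

**Failed checks:** A repeat circle fit of the ring from the top view failed and was discarded because its residual was over 20 mm. I used the axis from the first fit, and the window position measured directly agreed with it to about 1 mm. The first move commands were also refused because the rows lacked some keys, and nothing moved.

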